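# Third hand: hold the connector housing against the swing stop

### The job

Swing the jig's blue stop arm right across until it rests on its dead stop. Then stand the grey connector housing on the jig's base plate with its metal flange flat and centred on the arm's sprung plate, and press it in gently with a steady 10 N or so (the plate gives about 10 mm). Finish while still holding it pressed like that, so that a colleague can drive the screws, and leave the tape roll, screwdriver and screw jar where they are.

Things in the scene. Friction and masses are not known exactly. Their poses are not given: they have to be found in the camera images.
- jig: Fixed assembly jig: blue base plate 240 (x) x 300 (y) x 12 mm. Origin: centre of its underside, on the bench; z up; x points from the loading side (robot's) to the stop side. The stop arm's pivot is a vertical axis at x=60, y=100 mm. A grey dead-stop block (40 x 30 mm, top 58 mm above the bench) is centred at x=88, y=-85 mm.
- stop_arm (a joint): Swivel of the blue stop arm (bar 186 mm long, 16 thick, 36 to 62 mm above the bench), rad. 0 = parked, bar points from the pivot along the jig's -x; it grows anticlockwise seen from above; 1.571 = across, bar points along the jig's -y, on its dead stop (end of travel) and square. Stays where it is left; about 1 N at the knob moves it.
- stop_knob (a point): Point on the axis of the upright black round knob (22 mm diameter) near the free end of the stop arm, 165 mm from the pivot and 84 mm above the bench. The knob stands from 62 to 106 mm above the bench.
- press_plate: Aluminium sprung plate on the stop arm, 64 wide x 48 tall x 8 mm. Origin: centre of its pressing face, 42 mm above the bench. With the arm across its axes equal the jig's (x into the plate, y along the bar) and the free face lies at x=20, y=5 mm in the jig's frame, looking to -x. It gives straight back along its x, 1 mm per 1 N, no preload; hard stop at 22 mm.
- plate_face (a point): Centre of the plate's pressing face (same point as the plate's origin); moves back with the plate.
- housing: Connector housing, 0.3 to 0.54 kg, upright and loose on the bench. Origin: centre of its underside; z up; x out through the flange. Grey body 44 mm wide (y), x=-30 to 22 mm, 85 tall; metal flange 64 wide x 85 tall, x=22 to 30 mm; white round gland (34 mm diameter) on the -x side, 30 mm up, reaching to x=-46 mm. Can be gripped across the 44 mm width.
- flange_face (a point): Centre of the outer face of the housing's flange, 30 mm ahead (x) of the housing's origin and 42 mm above its underside. This face is to be pressed on the plate.
- tape_roll: Brown tape roll lying flat, 90 mm diameter, 48 mm tall; bystander. Origin: centre of its underside.
- screwdriver: Screwdriver with a blue handle, 200 mm, lying on the bench; bystander. Origin: on the bench under its middle.
- screw_tin: Small clear jar with an orange cap, 60 mm diameter, 45 mm tall; bystander. Origin: centre of its underside.
There are look-alikes about, which are no part of the job. Leave any yellow look-alike of the housing alone.

How it is judged:
By the outcome, as a careful person would: the job done as asked, in the order asked, and still so for the second after the job is handed in, while the arm keeps its last pose, push and grip.
It also fails if it takes over 61 s, if anything falls off the work surface, if the arm or the gripper's body presses on something with over 40 N, if the wrist force passes 120 N, or if a joint passes its speed limit or range.

### The arm

A 6-joint arm with a two-finger parallel gripper is mounted at the origin on the work surface. World frame = base frame: x ahead of the robot, y to its left, z up, the work surface at z = 0. Lengths are in m, angles in rad, forces in N, time in s.
With the tool pointing down it reaches from about 0.25 to 0.85 m from the base axis. Payload 12.5 kg.
Tool frame: the origin (TCP) lies at the very end of the fingers, on their centre line; the grasp point (between the pads) lies 19 mm behind it (tcp_to_grasp is the distance from the TCP to the grasp point, in m); y points along the fingers, x is the direction in which the jaws open and shut, and the axes are right-handed (so a half turn about y gives the same grasp; the last joint's range is limited). The gripper opens to 93 mm and grips with 3 to 60 N. Pads are 15 mm wide; open, the fingers measure 128 mm over their backs; the gripper's body (75 mm by 188 mm) begins 65 mm behind the grasp point.
Start: joints at [-1.412, 0.351, 1.652, -0, 1.139, -0.085], TCP at [0.133, -0.534, 0.219] pointing down, gripper open.
Joint ranges: [-2.75, 2.75], [-0.79, 2.1], [0.01, 2.65], [-1.57, 4.71], [0.07, 3.14], [-2.87, 2.87]. Speed limits (rad/s): [2.22, 2.22, 2.79, 3.14, 3.14, 3.14].

### API

Orientations are given as a unit quaternion [w, x, y, z].
In Python, from station import state, camera, close_job, tcp_to_grasp gives the robot as it stands.
- The arm moves only by the shell command python3 -m inch 'ROWS' [OPENING]. ROWS is JSON, a list of rows, each a list of 2 entries, a list of its own where there are three numbers: the shift along the world's x, y, z in cm, then the turn about the world's z in degrees. In form: [[[tx, ty, tz], yaw], ...]. A call has 1 to 12 rows; each row shifts and turns the pose as measured when the row begins; what a row does not reach is not made up. A row lasts 1/12 s, in which the tool goes at most 41.7 mm and 7.16 degrees, less where a joint would pass 70% of its speed; a pose out of reach is approached as far as the arm can. A call is refused whole if a number of a shift passes 4.17 or a number of a turn 7.16, either way. A call with a gripper value outside its range is refused whole. OPENING is the finger opening in cm, from 0 to 9.3, set as the call begins (- or left out, the last holds). The fingers move at their own pace and stop on an object; the grip force is fixed at half the most. Time passes only in rows, so rows that do not move let the fingers close. It gives the time, the measured TCP pose, the force and the opening at its end, in the units of the state.
- state(): the state, without advancing time (a new reading comes with each control period).
- camera(name): name is "scene" or "top" or "wrist"; returns a dict with "image" (480x640x3 uint8, red, green, blue), "fov_y" (degrees; the focal length in pixels is half the picture's height over the tangent of half this angle, whatever the lens; pixels are square), "cx", "cy" (the principal point, pixels), "pose" (4x4, takes a point from camera to world coordinates). Camera axes: x right, y down, z forward; pixel columns grow to the right and rows downward; lengths in m; the calibration is good to about 2 mm. The wrist camera is an equidistant fisheye: a pixel r from the principal point sees the ray r / f radians off the axis. A picture is of the moment at which its call begins. There is no depth.
- close_job(): hands the job in, once; it reports no verdict.
The state is a dict: "t": time; "q": joint angles; "qd": joint speeds; "joint_torque": joint torques, N m; "tool_pos": TCP position; "ee_rot": TCP orientation; "ft_force": force on the tool from outside, world axes, zero at the start; "moment": the same for the moment, N m; "width": finger opening in m.
Only numpy, scipy, OpenCV 4.12 (cv2) and the standard library are available. Lean on these libraries where they do the work, as an engineer would, in place of code of your own. Each camera call takes 0.05 s, during which the arm holds its last target. There are 200 camera calls.

## Working session

There is one attempt and no reset: what is moved stays moved. The work goes in short steps, Python scripts to look and compute and a shell command to move; the robot and the scene stay as the last step left them, time stands still between calls to the robot, and variables do not carry over. Pictures are saved under pics/ and viewed, about 8 in all and at most 12, crops included, and the job is handed in when it is done.

```bash
ls; mkdir -p pics
python3 - <<'E'
from station import state,camera,tcp_to_grasp
import cv2,numpy as np
print(state(),tcp_to_grasp)
for n in("top","scene"):
    c=camera(n);cv2.imwrite(f"pics/{n}0.png",c["image"][:,:,::-1]);print(n,c["fov_y"],c["cx"],c["cy"],np.round(c["pose"],3).tolist())
E
```

```text
pics
{'t': 0.0, 'q': array([-1.41158507e+00,  3.51199726e-01,  1.65244370e+00,  3.34423452e-06,
        1.13910136e+00, -8.45933874e-02]), 'qd': array([ 0.00139426,  0.00148224,  0.00055467,  0.00052826,  0.00042083,
       -0.00042242]), 'joint_torque': array([ 9.56862459e-04, -4.97310948e+01, -2.85259205e+01,  6.99703326e-02,
        2.57529365e-02, -8.45764248e-05]), 'tool_pos': array([ 0.13274092, -0.53337659,  0.21811398]), 'ee_rot': array([ 0.55736735, -0.5568116 ,  0.4357874 , -0.43519171]), 'ft_force': array([0.30831231, 0.0576901 , 0.35740697]), 'moment': array([ 0.01879308, -0.01374023,  0.03831027]), 'width': 0.09279193576616751} 0.0188
top 44.94406862080577 325.633260726677 237.50027442884044 [[-0.015, -0.984, 0.177, 0.239], [-1.0, 0.013, -0.011, 0.011], [0.009, -0.177, -0.984, 1.589], [0.0, 0.0, 0.0, 1.0]]
scene 51.77397298450571 313.12934381420496 236.1311552208604 [[0.332, 0.596, -0.731, 1.387], [0.943, -0.221, 0.248, -0.297], [-0.014, -0.772, -0.636, 0.835], [0.0, 0.0, 0.0, 1.0]]
```

View pics/top0.png

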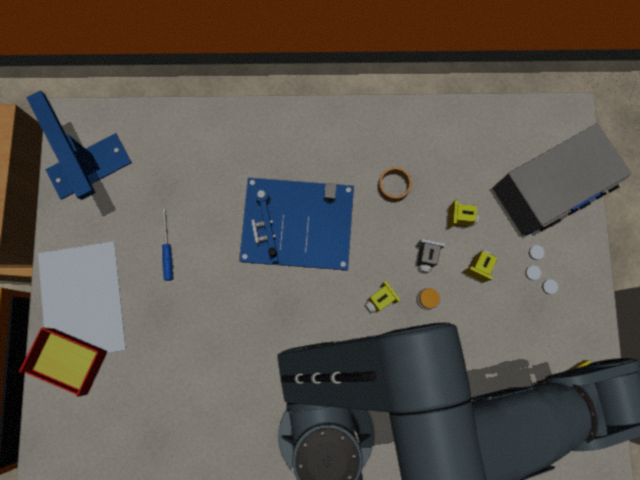

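View pics/scene0.png

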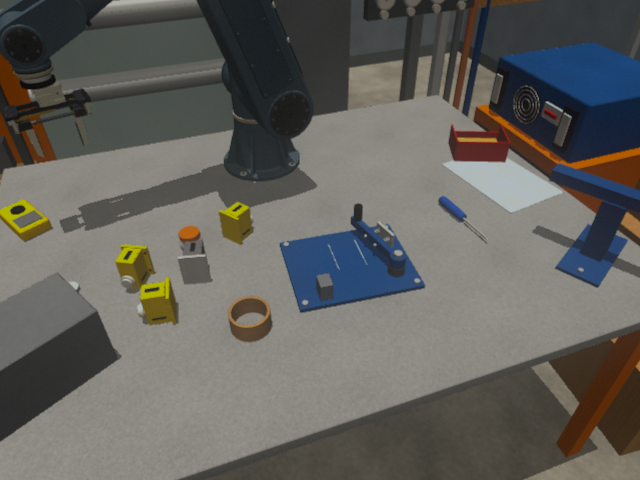

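The top view shows the jig at about (242–353, 180–270), with its knob near (272,252), pivot near (262,195) and dead stop at (330,190). The grey housing is at (431,254) with its gland towards the robot. The jar is at (430,299), the tape at (394,184), and there are three yellow look-alikes.

```bash
cat > h.py <<'E'
import numpy as np,cv2
from station import state,camera,tcp_to_grasp
def snap(n,f):
    c=camera(n);cv2.imwrite(f"pics/{f}.png",c["image"][:,:,::-1]);return c
def cast(c,uv,z,fish=False):
    f=240/np.tan(np.radians(c["fov_y"]/2));P=np.array(c["pose"])
    d=(np.array(uv,float)-[c["cx"],c["cy"]])/f
    if fish:
        r=np.linalg.norm(d);d=np.r_[d/r*np.sin(r),np.cos(r)] if r>1e-9 else np.array([0,0,1.])
    else: d=np.r_[d,1]
    d=P[:3,:3]@d;o=P[:3,3];return o+d*(z-o[2])/d[2]
def proj(c,X,fish=False):
    f=240/np.tan(np.radians(c["fov_y"]/2));P=np.array(c["pose"])
    p=P[:3,:3].T@(np.array(X)-P[:3,3])
    if fish:
        r=np.hypot(p[0],p[1]);return np.array([c["cx"],c["cy"]])+f*np.arctan2(r,p[2])*p[:2]/r
    return np.array([c["cx"],c["cy"]])+f*p[:2]/p[2]
E
python3 - <<'E'
from h import *
c=snap("top","top1");im=c["image"]
hsv=cv2.cvtColor(im,cv2.COLOR_RGB2HSV)
m=cv2.inRange(hsv,(100,120,40),(125,255,255));m[:170]=0;m[280:]=0;m[:,:225]=0;m[:,365:]=0
m=cv2.morphologyEx(m,cv2.MORPH_CLOSE,np.ones((9,9)))
k=max(cv2.findContours(m,0,2)[0],key=cv2.contourArea)
b=cv2.boxPoints(cv2.minAreaRect(k));W=np.array([cast(c,p,.012) for p in b])
print(b,W.round(4),W.mean(0),[np.linalg.norm(W[i]-W[i-1]) for i in range(4)])
a=cv2.resize(im[170:280,225:365],None,fx=5,fy=5,interpolation=2)[:,:,::-1]
d=cv2.resize(im[225:315,400:490],None,fx=6,fy=6,interpolation=2)[:,:,::-1]
cv2.imwrite("pics/cr1.png",np.vstack([a[:550],])) ;cv2.imwrite("pics/cr2.png",d)
E
```

```text
[[239.52942 261.1176 ]
 [245.9588  177.5353 ]
 [353.3235  185.79413]
 [346.8941  269.37646]] [[ 0.4599  0.2295  0.012 ]
 [ 0.6966  0.2142  0.012 ]
 [ 0.6688 -0.0871  0.012 ]
 [ 0.433  -0.064   0.012 ]] [0.56457962 0.07315937 0.012     ] [np.float64(0.29471347766661526), np.float64(0.23721091248206455), np.float64(0.30251997431634237), np.float64(0.23690195387584329)]
```

View pics/cr1.png

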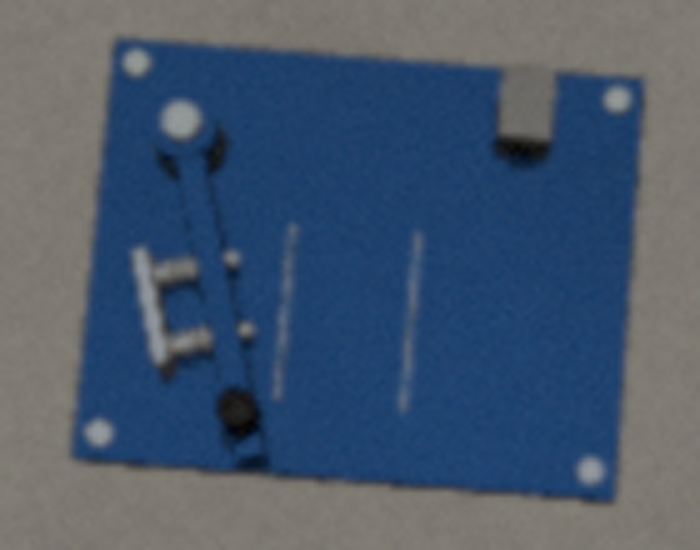

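View pics/cr2.png

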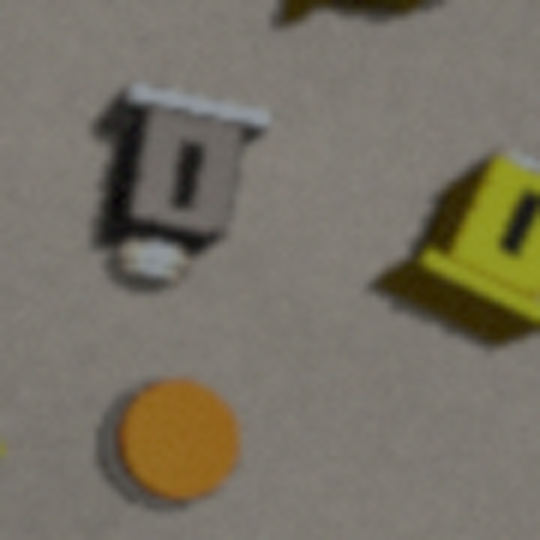

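The crops show the jig screws at crop 1 (136,62), (617,99), (590,470) and (98,432), the knob top at (238,408) and the pivot cap at (181,119). In crop 2 the housing's flange top runs from (132,88) to (266,118), the gland is at (150,258), and the jar is centred at (180,440).

Run:
```python
from h import *
c=camera("top")
A=lambda u,z:cast(c,(np.array(u)+.5)/5-.5+[225,170],z)
B=lambda u,z:cast(c,(np.array(u)+.5)/6-.5+[400,225],z)
S=[A(u,.012) for u in[(136,62),(617,99),(590,470),(98,432)]];S=np.array(S)
y=S[0]-S[1]+S[3]-S[2];o=S.mean(0);yaw=np.arctan2(-y[0],y[1]);print("jig",o,np.degrees(yaw),S.round(4))
x=S[0]-S[3]+S[1]-S[2];print(np.degrees(np.arctan2(x[1],x[0])))
R=np.array([[np.cos(yaw),-np.sin(yaw)],[np.sin(yaw),np.cos(yaw)]])
J=lambda x,y:o[:2]+R@[x,y]
print("pivot",J(.06,.1),"seen",A((181,119),.066),"knob",A((238,408),.106),"across",J(.06,-.065),"plate",J(.02,.005))
print("dist",np.linalg.norm(A((238,408),.106)[:2]-J(.06,.1)))
q=A((238,408),.106)[:2]-J(.06,.1);print("armdir deg",np.degrees(np.arctan2(q[1],q[0])))
f=[B(u,.085) for u in[(130,84),(270,116),(268,130),(132,100)]];print(np.array(f).round(4))
b=[B(u,.085) for u in[(145,108),(244,130),(228,232),(133,220)]];print("body",np.array(b).round(4))
print("gland",B((150,258),.03),"jar",B((180,440),.045))
```

```text
jig [0.56623836 0.07252913 0.012     ] -5.256626488635346 [[ 0.6834  0.1977  0.012 ]
 [ 0.6586 -0.0719  0.012 ]
 [ 0.4491 -0.0525  0.012 ]
 [ 0.4739  0.2169  0.012 ]]
-5.264981060831426
pivot [0.6351477  0.16661155] seen [0.6360382  0.16673518 0.066     ] knob [0.47138047 0.1324758  0.106     ] across [0.62003093 0.00230549] plate [0.58661233 0.07567576]
dist 0.16728703861350183
armdir deg -168.22581800770683
[[ 0.503  -0.2583  0.085 ]
 [ 0.4879 -0.3192  0.085 ]
 [ 0.4817 -0.318   0.085 ]
 [ 0.4958 -0.2589  0.085 ]]
body [[ 0.4922 -0.2644  0.085 ]
 [ 0.4818 -0.3075  0.085 ]
 [ 0.4369 -0.2982  0.085 ]
 [ 0.4427 -0.257   0.085 ]]
gland [ 0.43277118 -0.27366548  0.03      ] jar [ 0.34961244 -0.28056385  0.045     ]
```

```bash
cat >> h.py <<'E'
from scipy.spatial.transform import Rotation as Ro
def jaw():
    q=state()["ee_rot"];M=Ro.from_quat(q[[1,2,3,0]]).as_matrix();return np.degrees(np.arctan2(M[1,0],M[0,0])),M.round(3).tolist()
def st():
    s=state();print("t%.2f"%s["t"],"p",s["tool_pos"].round(4),"F",s["ft_force"].round(1),"M",s["moment"].round(2),"w",round(s["width"],4),"jaw%.1f"%jaw()[0],"q6 %.2f"%s["q"][5])
E
python3 -c "
from h import *
st();print(jaw())"
```

```text
t0.20 p [ 0.1327 -0.5335  0.2183] F [ 0.4  0.3 -0.2] M [-0.    0.01  0.01] w 0.093 jaw-76.0 q6 -0.08
(np.float64(-76.03232064264623), [[0.241, -0.0, 0.97], [-0.97, 0.001, 0.241], [-0.001, -1.0, 0.0]])
```

```bash
python3 -m inch '[[[0,0,4],0],[[0,0,4],0],[[2,2,0],0],[[2.5,3,0],5],[[2.5,3.2,0],5],[[2.5,3.2,0],5],[[2.5,3.2,0],5],[[2.5,3.2,0],5],[[2.5,3.2,0],5],[[2.5,3.2,0],5]]'; python3 -c "
from h import *
st()"
```

```text
t: 1.03
tool_pos: [0.3276, -0.2856, 0.2999]
ee_rot: [0.664, -0.664, 0.244, -0.242]
ft_force: [1.2, -0.2, 0.1]
width: 0.0929
t1.03 p [ 0.3276 -0.2856  0.2999] F [ 1.2 -0.2  0.1] M [-0.06 -0.03  0.02] w 0.0929 jaw-40.2 q6 -0.12
```

```bash
python3 -m inch '[[[1.4,4,0],0],[[1.4,4,0],0],[[1.4,4,0],0],[[1.4,4,0],0],[[1.4,4,0],0],[[1.4,4,0],0],[[1.4,4,0],0],[[1.4,4,0],0],[[1.4,4,-2],0],[[1.4,4,-3],0],[[0.5,2,-3],0],[[0,0,0],0]]' 5
python3 - <<'E'
from h import *
st();c=snap("wrist","w1");print(c["fov_y"],c["cx"],c["cy"],np.round(c["pose"],3).tolist())
print(proj(c,(.4705,.1325,.106),1), proj(c,(.6351,.1666,.066),1))
E
```

```text
t: 2.03
tool_pos: [0.4649, 0.1257, 0.2279]
ee_rot: [0.667, -0.664, 0.237, -0.241]
ft_force: [-0.5, 0.8, -1.0]
width: 0.0502
t2.03 p [0.4649 0.1257 0.2279] F [-0.5  0.8 -1. ] M [-0.06 -0.01 -0.01] w 0.0502 jaw-39.5 q6 0.86
65.70646984690485 318.9215218335289 236.87742953985276 [[0.771, -0.613, -0.171, 0.513], [-0.637, -0.741, -0.213, 0.185], [0.004, 0.273, -0.962, 0.394], [0.0, 0.0, 0.0, 1.0]]
[317.75956878 219.80583084] [435.25775071  68.54668257]
```

View pics/w1.png

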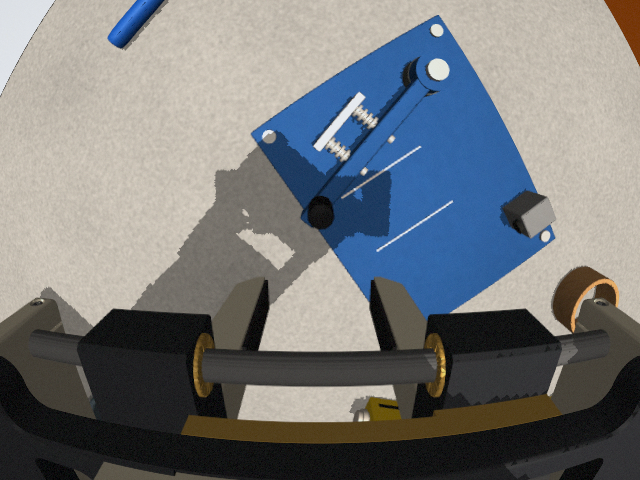

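The knob top is at about (320,210), the pivot cap at (438,69), and the corner screws at (437,30), (269,136) and (546,237).

Run:
```python
from h import *
c=camera("wrist")
print("knob",cast(c,(320,210),.106,1),"piv",cast(c,(438,69),.066,1))
for u in[(437,30),(546,237),(269,136)]:print(cast(c,u,.012,1))
```

```text
knob [0.47761678 0.13603944 0.106     ] piv [0.63916958 0.16356243 0.066     ]
[0.687598   0.19446403 0.012     ]
[ 0.66259319 -0.0807255   0.012     ]
[0.47530944 0.21431598 0.012     ]
```

```bash
python3 -m inch '[[[0.9,0.85,-2],0],[[0,0,-4],0],[[0,0,-4],0],[[0,0,-3],0],[[0,0,-2],0],[[0,0,0],0]]';  python3 -m inch '[[[0,0,0],0],[[0,0,0],0],[[0,0,0],0],[[0,0,0],0],[[0,0,0],0],[[0,0,0],0]]' 0; python3 -c "
from h import *
st()"
```

```text
t: 2.63
tool_pos: [0.4812, 0.1267, 0.0873]
ee_rot: [0.669, -0.66, 0.232, -0.251]
ft_force: [-0.5, 0.6, 0.2]
width: 0.0498
t: 3.13
tool_pos: [0.4833, 0.1245, 0.0941]
ee_rot: [0.67, -0.658, 0.231, -0.253]
ft_force: [2.8, 0.9, -20.2]
width: 0.0202
t3.13 p [0.4833 0.1245 0.0941] F [  2.8   0.9 -20.2] M [ 0.24 -0.43 -0.06] w 0.0202 jaw-40.1 q6 0.86
```

```bash
python3 -m inch '[[[0,0,0],0]]'; python3 -m inch '[[[0,0,0],0]]'; python3 -c "
from h import *
st();c=snap('wrist','w2');print(jaw())"
```

```text
t: 3.22
tool_pos: [0.4833, 0.1245, 0.094]
ee_rot: [0.67, -0.658, 0.231, -0.253]
ft_force: [1.1, 1.4, -11.6]
width: 0.0199
t: 3.3
tool_pos: [0.4833, 0.1245, 0.094]
ee_rot: [0.67, -0.658, 0.231, -0.253]
ft_force: [-0.5, 0.1, -8.5]
width: 0.0201
t3.30 p [0.4833 0.1245 0.094 ] F [-0.5  0.1 -8.5] M [ 0.01  0.03 -0.04] w 0.0201 jaw-40.1 q6 0.86
(np.float64(-40.10843443988625), [[0.765, 0.035, 0.644], [-0.644, 0.005, 0.765], [0.024, -0.999, 0.026]])
```

View pics/w2.png

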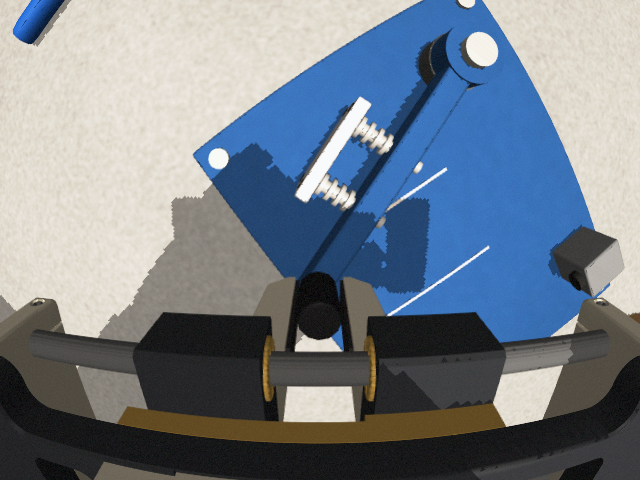

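The knob sits between the fingers at about (320,305) and is gripped. I'll swing along the arc in small rows.

```bash
python3 -m inch '[[[0.5,-1.35,0],0],[[0.5,-1.35,0],0],[[0.7,-1.25,0],0],[[0.7,-1.25,0],0],[[0.9,-1.1,0],0],[[0.9,-1.1,0],0]]'; python3 -c "
from h import *
st();p=state()['tool_pos'][:2]-[.637,.165];print(np.hypot(*p),np.degrees(np.arctan2(p[1],p[0])))"
```

```text
t: 3.85
tool_pos: [0.5323, 0.0542, 0.0946]
ee_rot: [0.675, -0.654, 0.226, -0.257]
ft_force: [14.3, 19.4, -18.2]
width: 0.0152
t3.85 p [0.5323 0.0542 0.0946] F [ 14.3  19.4 -18.2] M [ 3.66 -2.4   0.37] w 0.0152 jaw-39.9 q6 0.69
0.1524615533669498 -133.3840512194657
```

```bash
python3 -m inch '[[[0,0,0],0],[[0,0,0],0],[[0,0,0],0]]' 6; python3 -m inch '[[[0,0,3],0],[[0,0,3],0],[[0,0,2],0],[[0,0,0],0]]' ; python3 -c "
from h import *
st();c=snap('wrist','w3');print(jaw())"
```

```text
t: 4.1
tool_pos: [0.5363, 0.0531, 0.0961]
ee_rot: [0.676, -0.653, 0.224, -0.259]
ft_force: [-0.1, -0.4, 0.1]
width: 0.031
t: 4.43
tool_pos: [0.5347, 0.0537, 0.1797]
ee_rot: [0.675, -0.654, 0.224, -0.258]
ft_force: [0.1, 0.1, 0.4]
width: 0.0572
t4.43 p [0.5347 0.0537 0.1797] F [0.1 0.1 0.4] M [-0.08 -0.04 -0.01] w 0.0572 jaw-39.9 q6 0.70
(np.float64(-39.917453184218026), [[0.767, 0.054, 0.64], [-0.641, 0.012, 0.767], [0.034, -0.998, 0.044]])
```

View pics/w3.png

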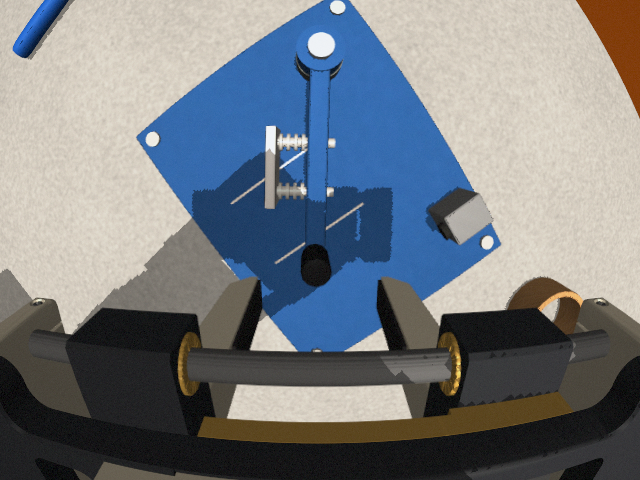

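The knob top is at about (316,271), the pivot cap at (321,45), and the screws at (338,7), (152,139) and (487,243). The arm has moved part way, and the fingers are inboard of the knob.

Run:
```python
from h import *
c=camera("wrist")
print("knob",cast(c,(316,271),.106,1),"piv",cast(c,(321,45),.066,1))
for u in[(338,7),(487,243),(152,139)]:print(cast(c,u,.012,1))
c=camera("top");im=cv2.cvtColor(c["image"],cv2.COLOR_RGB2HSV)
print(proj(c,(.535,.05,.106)))
cv2.imwrite("pics/t3.png",c["image"][:,:,::-1])
```

```text
knob [0.52677669 0.04360872 0.106     ] piv [0.63501715 0.16523774 0.066     ]
[0.68333435 0.19540321 0.012     ]
[ 0.65777723 -0.07472444  0.012     ]
[0.47277712 0.21541304 0.012     ]
[303.92825406 226.63029806]
```

```bash
python3 -m inch '[[[-0.9,-1.1,0],0],[[0,0,-2.5],0],[[0,0,-2.5],0],[[0,0,-2.5],0],[[0,0,-2],0],[[0,0,-1],0],[[0,0,0],0]]'; python3 -m inch '[[[0,0,0],0],[[0,0,0],0],[[0,0,0],0],[[0,0,0],0]]' 2.8; python3 -c "
from h import *
st()"
```

```text
t: 5.17
tool_pos: [0.5176, 0.0426, 0.0582]
ee_rot: [0.673, -0.656, 0.229, -0.252]
ft_force: [-0.6, 1.0, 0.3]
width: 0.0602
t: 5.5
tool_pos: [0.5164, 0.0427, 0.0573]
ee_rot: [0.673, -0.657, 0.23, -0.251]
ft_force: [0.8, -1.8, -1.4]
width: 0.0381
t5.50 p [0.5164 0.0427 0.0573] F [ 0.8 -1.8 -1.4] M [-0.15 -0.12 -0.03] w 0.0381 jaw-39.8 q6 0.67
```

```bash
python3 -m inch '[[[0,0,1],0],[[0.5,0,1],0],[[0.5,0,0],0],[[0,0,0],0],[[0,0,0],0]]'; python3 -c "
from h import *
st()"
```

```text
t: 5.92
tool_pos: [0.5279, 0.0428, 0.0819]
ee_rot: [0.673, -0.656, 0.229, -0.252]
ft_force: [-1.2, 0.4, -0.8]
width: 0.0279
t5.92 p [0.5279 0.0428 0.0819] F [-1.2  0.4 -0.8] M [ 0.05  0.2  -0.03] w 0.0279 jaw-39.8 q6 0.67
```

```bash
python3 -m inch '[[[0.8,-0.67,0],3.6],[[0.84,-0.61,0],3.6],[[0.87,-0.57,0],3.6],[[0.91,-0.5,0],3.6],[[0,0,0],0]]'; python3 -c "
from h import *
st();p=state()['tool_pos'][:2]-[.635,.1655];print(np.hypot(*p),np.degrees(np.arctan2(p[1],p[0])))"
```

```text
t: 6.33
tool_pos: [0.5617, 0.0193, 0.0815]
ee_rot: [0.701, -0.68, 0.142, -0.161]
ft_force: [0.8, 0.1, -0.3]
width: 0.0277
t6.33 p [0.5617 0.0193 0.0815] F [ 0.8  0.1 -0.3] M [-0.1  -0.04 -0.02] w 0.0277 jaw-24.7 q6 0.35
0.16358167702888807 -116.63798132039567
```

```bash
python3 -m inch '[[[0.94,-0.44,0],3.6],[[0.97,-0.37,0],3.6],[[0.99,-0.32,0],3.6],[[1.0,-0.25,0],3.6],[[0.8,-0.13,0],3],[[0,0,0],0]]'; python3 -m inch '[[[0.5,-0.06,0],1],[[0.4,-0.04,0],0],[[0,0,0],0]]';python3 -m inch '[[[0.4,-0.04,0],0]]'; python3 -c "
from h import *
st();p=state()['tool_pos'][:2]-[.635,.1655];print(np.hypot(*p),np.degrees(np.arctan2(p[1],p[0])))"
```

```text
t: 6.83
tool_pos: [0.606, 0.0049, 0.0797]
ee_rot: [0.717, -0.694, 0.039, -0.051]
ft_force: [0.0, 0.6, 0.5]
width: 0.0282
t: 7.08
tool_pos: [0.6138, 0.0044, 0.0791]
ee_rot: [0.717, -0.695, 0.035, -0.046]
ft_force: [0.7, 0.0, -0.0]
width: 0.0279
t: 7.17
tool_pos: [0.6171, 0.0042, 0.0789]
ee_rot: [0.717, -0.695, 0.036, -0.046]
ft_force: [-2.0, -0.8, -0.2]
width: 0.0279
t7.17 p [0.6171 0.0042 0.0789] F [-2.  -0.8 -0.2] M [-0.19  0.13  0.  ] w 0.0279 jaw-6.6 q6 0.01
0.1622760438843906 -96.32423252275406
```

```bash
for i in 1; do python3 -m inch '[[[0.3,-0.03,0],0],[[0,0,0],0]]';python3 -m inch '[[[0.3,-0.03,0],0],[[0,0,0],0]]';python3 -m inch '[[[0.3,-0.03,0],0],[[0,0,0],0]]'; done
```

```text
t: 7.33
tool_pos: [0.6205, 0.0039, 0.0789]
ee_rot: [0.717, -0.695, 0.037, -0.046]
ft_force: [-0.8, -0.1, 0.5]
width: 0.0282
t: 7.5
tool_pos: [0.6234, 0.0037, 0.0787]
ee_rot: [0.717, -0.695, 0.037, -0.046]
ft_force: [-0.6, -0.0, -1.0]
width: 0.028
t: 7.67
tool_pos: [0.6232, 0.0038, 0.0784]
ee_rot: [0.717, -0.695, 0.04, -0.043]
ft_force: [0.2, -0.1, 0.1]
width: 0.0277
```

```bash
python3 -m inch '[[[0.4,-0.04,0],0]]';python3 -m inch '[[[0.4,-0.04,0],0]]'; python3 -c "
from h import *
st();print(jaw()[1]);c=snap('top','t4');im=c['image'];cv2.imwrite('pics/t4c.png',cv2.resize(im[170:280,225:365],None,fx=5,fy=5,interpolation=2)[:,:,::-1])"
```

```text
t: 7.75
tool_pos: [0.6239, 0.0038, 0.0781]
ee_rot: [0.717, -0.694, 0.043, -0.04]
ft_force: [-33.2, 1.2, 22.2]
width: 0.0286
t: 7.83
tool_pos: [0.6238, 0.0038, 0.0779]
ee_rot: [0.717, -0.694, 0.047, -0.036]
ft_force: [-29.8, 0.3, 23.1]
width: 0.0286
t7.83 p [0.6238 0.0038 0.0779] F [-29.8   0.3  23.1] M [0.14 5.16 0.13] w 0.0286 jaw-6.7 q6 0.01
[[0.993, -0.014, 0.118], [-0.117, 0.033, 0.993], [-0.018, -0.999, 0.031]]
```

```bash
python3 -m inch '[[[-0.2,0,0],0],[[-0.2,0,0],0],[[0,0,0],0],[[0,0,1],0],[[0,0,3],0],[[0,0,3],0],[[0,0,3],0],[[0,0,2],0]]'; python3 -m inch '[[[-1.2,-2.2,0.5],6.5],[[-1.3,-2.4,0.5],7],[[-1.3,-2.4,0],7],[[-1.3,-2.4,0],7],[[-1.3,-2.4,0],7],[[-1.3,-2.4,0],7],[[-1.3,-2.4,0],7],[[-1.3,-2.4,0],7],[[-1.3,-2.4,0],7],[[-1.3,-2.4,0],7],[[-0.8,-1.5,0],7],[[0,0,0],0]]' 8; python3 -c "
from h import *
st();c=snap('wrist','w5');print(jaw()[1]);snap('top','t5')"
```

```text
t: 8.55
tool_pos: [0.6181, 0.004, 0.2006]
ee_rot: [0.717, -0.694, 0.05, -0.034]
ft_force: [0.5, -0.2, 0.8]
width: 0.0283
t: 9.55
tool_pos: [0.482, -0.2607, 0.2304]
ee_rot: [0.576, -0.57, -0.41, 0.418]
ft_force: [0.9, 0.4, 0.7]
width: 0.0796
t9.55 p [ 0.482  -0.2607  0.2304] F [0.9 0.4 0.7] M [ 0.05 -0.17 -0.05] w 0.0796 jaw71.7 q6 -1.82
[[0.321, -0.013, -0.947], [0.947, 0.0, 0.321], [-0.004, -1.0, 0.013]]
```

View pics/w5.png

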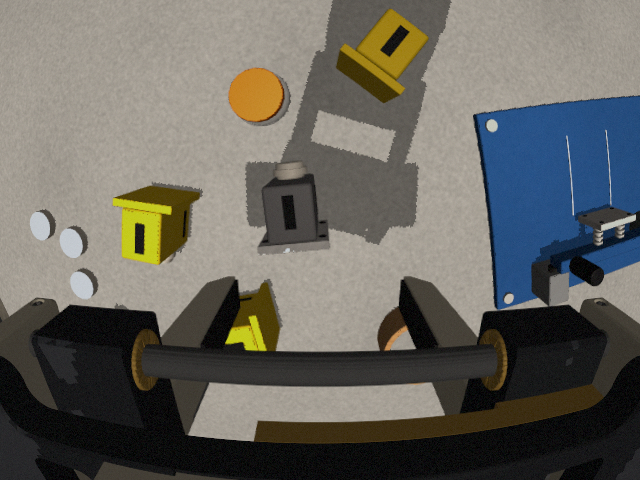

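The arm now looks across. The housing top slot is at about (289,212) and the flange's top outer edge runs from (259,250) to (329,247). A yellow look-alike is near the fingers' left at (250,310), beyond the flange.

Run:
```python
from h import *
c=camera("wrist")
print("slot",cast(c,(289,212),.085,1));a=cast(c,(259,250),.085,1);b=cast(c,(329,247),.085,1);print(a,b,np.linalg.norm(a-b))
for u in [(266,186),(313,182),(319,240),(266,243)]:print(cast(c,u,.085,1))
for P in[(.4628,-.2813,.085),(.4958,-.2895,.085)]:print(proj(c,P,1))
for u in[(241,285),(275,285),(270,345),(205,345)]:print("yel",cast(c,u,.085,1))
print("gland",cast(c,(290,170),.045,1))
im=cv2.cvtColor(c["image"],cv2.COLOR_RGB2HSV);cv2.imwrite("pics/c6.png",cv2.resize(c["image"][120:300,200:380],None,fx=3.3,fy=3.3,interpolation=2)[:,:,::-1])
print("plate",[cast(c,u,.066,1) for u in[(578,218),(634,208)]])
```

```text
slot [ 0.46406139 -0.28007602  0.085     ]
[ 0.48756262 -0.31717777  0.085     ] [ 0.50482403 -0.25754536  0.085     ] 0.062080438606306104
[ 0.43635711 -0.2910104   0.085     ]
[ 0.44631281 -0.25215867  0.085     ]
[ 0.49596113 -0.26378357  0.085     ]
[ 0.48354317 -0.30886315  0.085     ]
[287.16594223 211.09413065]
[291.28882341 248.88319549]
yel [ 0.51366794 -0.34586898  0.085     ]
yel [ 0.52343644 -0.31559086  0.085     ]
yel [ 0.58203742 -0.34407793  0.085     ]
yel [ 0.56359391 -0.40898305  0.085     ]
gland [ 0.43259655 -0.27135437  0.045     ]
plate [array([0.56878493, 0.00885365, 0.066     ]), array([0.58573824, 0.10383571, 0.066     ])]
```

View pics/c6.png

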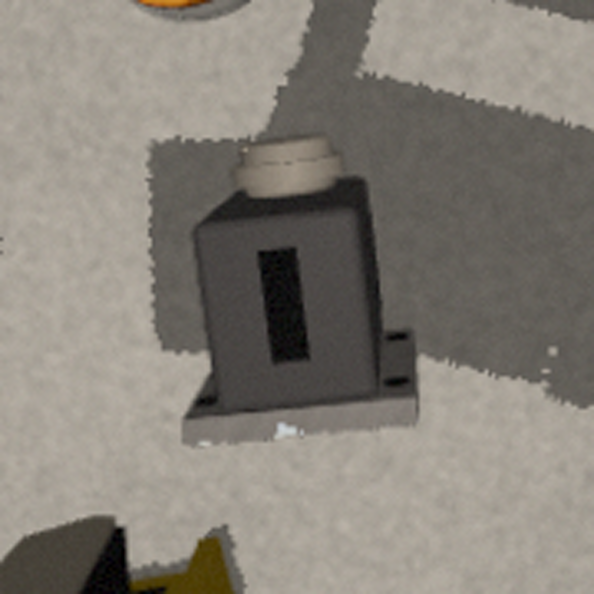

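```bash
python3 -m inch '[[[-0.9,-1,0],1.5],[[-0.9,-1,0],1.5],[[0,0,-2.5],0],[[0,0,-2.5],0],[[0,0,-2.5],0],[[0,0,-2],0],[[0,0,0],0],[[0,0,0],0]]' 7.4; python3 -c "
from h import *
st()"
```

```text
t: 10.37
tool_pos: [0.4713, -0.2708, 0.1347]
ee_rot: [0.568, -0.566, -0.42, 0.425]
ft_force: [0.2, -0.1, 0.7]
width: 0.0736
t10.37 p [ 0.4713 -0.2708  0.1347] F [ 0.2 -0.1  0.7] M [ 0.02 -0.19 -0.02] w 0.0736 jaw73.4 q6 -1.88
```

```bash
python3 -m inch '[[[-0.4,-0.5,-1],0.5],[[-0.4,-0.5,-1],0.5],[[0,0,0],0],[[0,0,0],0]]'; python3 -c "
from h import *
st()"
```

```text
t: 10.7
tool_pos: [0.4648, -0.2814, 0.1162]
ee_rot: [-0.563, 0.563, 0.426, -0.43]
ft_force: [0.2, 0.5, -0.3]
width: 0.074
t10.70 p [ 0.4648 -0.2814  0.1162] F [ 0.2  0.5 -0.3] M [ 0.03 -0.19 -0.03] w 0.074 jaw74.5 q6 -1.92
```

```bash
python3 -m inch '[[[0,0,-1.2],0],[[0,0,-1.2],0],[[0,0,-1.2],0],[[0,0,-1.2],0],[[0,0,0],0]]'; python3 -c "
from h import *
st()"
```

```text
t: 11.12
tool_pos: [0.4659, -0.283, 0.0682]
ee_rot: [-0.561, 0.566, 0.426, -0.429]
ft_force: [-0.8, 0.2, -0.6]
width: 0.0741
t11.12 p [ 0.4659 -0.283   0.0682] F [-0.8  0.2 -0.6] M [ 0.09 -0.13  0.01] w 0.0741 jaw74.3 q6 -1.92
```

```bash
python3 -m inch '[[[-0.1,0.1,-1.2],0],[[-0.1,0.1,-1.2],0],[[0,0,-1],0],[[0,0,0],0]]'; python3 -m inch '[[[0,0,0],0],[[0,0,0],0],[[0,0,0],0],[[0,0,0],0],[[0,0,0],0],[[0,0,0],0]]' 3.5; python3 -c "
from h import *
st();print(jaw()[1])"
```

```text
t: 11.45
tool_pos: [0.4648, -0.2818, 0.0343]
ee_rot: [-0.561, 0.567, 0.426, -0.428]
ft_force: [-0.5, -0.2, -0.7]
width: 0.0737
t: 11.95
tool_pos: [0.466, -0.2828, 0.0369]
ee_rot: [-0.56, 0.568, 0.426, -0.428]
ft_force: [-0.4, -0.3, -3.1]
width: 0.0444
t11.95 p [ 0.466  -0.2828  0.0369] F [-0.4 -0.3 -3.1] M [ 0.08 -0.13 -0.  ] w 0.0444 jaw74.3 q6 -1.92
[[0.271, 0.005, -0.963], [0.962, -0.011, 0.271], [-0.009, -1.0, -0.008]]
```

```bash
python3 -m inch '[[[0,0,0.7],0],[[0,0,1.5],0],[[0,0,2],0],[[0,0,2],0],[[0,0,2],0],[[0,0,1.5],0],[[0,0,0],0]]'; python3 -c "
from h import *
st()"; python3 -m inch '[[[0,1.5,0],0],[[0.3,2.5,0],1],[[0.3,2.8,0],1],[[0.3,2.8,0],1],[[0.3,2.8,0],1],[[0.3,2.8,0],1],[[0.3,2.8,0],1],[[0.3,2.8,0],1],[[0.3,2.8,0],1],[[0.3,2.8,0],1],[[0.3,2,0],1],[[0,0,0],0]]'; python3 -c "
from h import *
st();print(jaw()[1])"
```

```text
t: 12.53
tool_pos: [0.4634, -0.2807, 0.1383]
ee_rot: [-0.562, 0.566, 0.425, -0.428]
ft_force: [0.3, -0.3, -2.5]
width: 0.0444
t12.53 p [ 0.4634 -0.2807  0.1383] F [ 0.3 -0.3 -2.5] M [ 0.04 -0.15 -0.  ] w 0.0444 jaw74.3 q6 -1.92
t: 13.53
tool_pos: [0.483, 0.0243, 0.1284]
ee_rot: [0.526, -0.521, -0.471, 0.48]
ft_force: [-0.7, -0.4, -3.7]
width: 0.0442
t13.53 p [0.483  0.0243 0.1284] F [-0.7 -0.4 -3.7] M [-0.   -0.16  0.03] w 0.0442 jaw84.6 q6 -1.52
[[0.095, -0.014, -0.995], [0.995, -0.003, 0.095], [-0.004, -1.0, 0.014]]
```

```bash
python3 -m inch '[[[0.5,1.5,0],0],[[0.5,1.5,0],0],[[0.5,1.5,-0.5],0],[[0.5,1,-1],0],[[0,0,-1],0],[[0,0,0],0],[[0,0,0],0]]'
python3 - <<'E'
from h import *
st();c=snap('wrist','w7');t=snap('top','t7')
E
```

```text
t: 14.12
tool_pos: [0.4966, 0.0846, 0.0964]
ee_rot: [0.528, -0.517, -0.469, 0.484]
ft_force: [-0.4, 0.4, -3.9]
width: 0.0443
t14.12 p [0.4966 0.0846 0.0964] F [-0.4  0.4 -3.9] M [ 0.03 -0.19  0.01] w 0.0443 jaw84.7 q6 -1.40
```

View pics/w7.png

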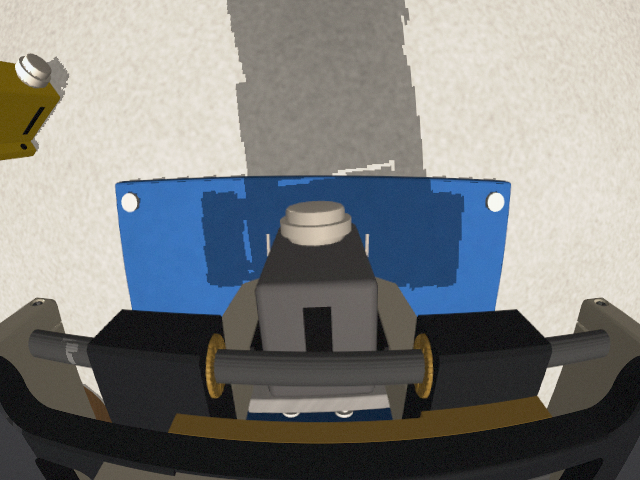

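The housing is centred at column ~317, between guide lines at 268 and 367 (midpoint 317.5). The jig's back edge is level, with screws at (130,202) and (496,202).

Run:
```python
from h import *
c=camera('wrist');im=c["image"]
cv2.imwrite("pics/c8.png",cv2.resize(im[190:430,230:410],None,fx=2.5,fy=2.5,interpolation=2)[:,:,::-1])
S=[cast(c,u,.012,1)[:2] for u in[(130,202),(496,202)]];print("screws",S)
y=S[1]-S[0];print(np.linalg.norm(y),"yaw",np.degrees(np.arctan2(-y[0],y[1])))
y/=np.linalg.norm(y);m=(S[0]+S[1])/2;p=state()["tool_pos"][:2]
print("tcp jig y",(p-m)@y,"lines",[(cast(c,u,.012,1)[:2]-m)@y for u in[(268.5,243),(367,243)]])
print("back gland top",cast(c,(315,208),.11,1))
```

```text
screws [array([ 0.45015189, -0.05528015]), array([0.47561182, 0.21713577])]
0.2736030807566911 yaw -5.339340688589337
tcp jig y 0.0064949252761040775 lines [np.float64(-0.030110012476070657), np.float64(0.03974505743405709)]
back gland top [0.45199211 0.08661812 0.11      ]
```

View pics/c8.png

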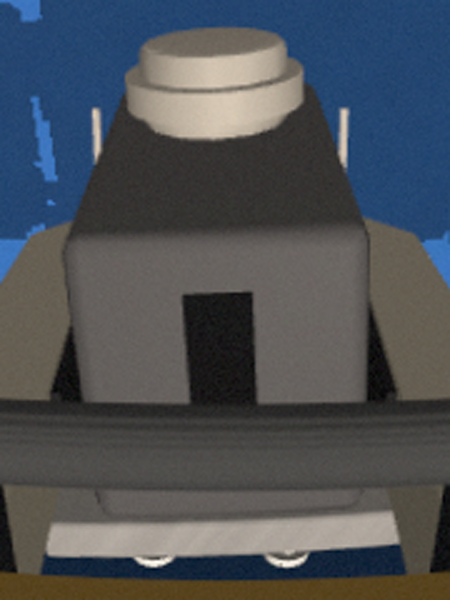

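Run:
```python
from h import *
c=camera('wrist')
D=lambda u:cast(c,(np.array(u)+.5)/2.5-.5+[230,190],.145,1)[:2]
for a,b in[((48,555),(398,545)),((80,238),(355,234)),((184,296),(252,292))]:
    A,B=D(a),D(b);d=B-A;print(A,B,np.linalg.norm(d),np.degrees(np.arctan2(-d[0],d[1])))
for a,b in[((70,250),(96,480)),((367,250),(362,480)),((184,296),(190,402)),((252,292),(257,402))]:
    A,B=D(a),D(b);d=B-A;print(np.linalg.norm(d),np.degrees(np.arctan2(d[1],d[0])))
```

```text
[0.52935483 0.05158164] [0.53218254 0.11040131] 0.058887601031772756 -2.752336170589778
[0.4714732  0.06660306] [0.47432808 0.10489306] 0.0383962789825933 -4.264037848694293
[0.48156556 0.08018614] [0.48179773 0.0898639 ] 0.009680546820898911 -1.374248197955101
0.04021208604018724 -3.3680009099224097
0.04025118373100198 -2.726786942589477
0.01789727429031286 -3.4393759442398246
0.018545229396219658 -2.2958655778626222
```

The housing sits about 2.3° anticlockwise in the grip, so I'll turn −2.3°, which also centres the flange, then go ahead and lower.

```bash
python3 -m inch '[[[0.5,-0.05,0],-1.2],[[0.5,-0.05,0],-1.1],[[0.5,0,-0.8],0],[[0,0,-1],0],[[0,0,-1],0],[[0,0,-0.8],0],[[0,0,0],0],[[0,0,0],0]]'
python3 - <<'E'
from h import *
st()
c=np.array([.5864,.0746]);d=state()["tool_pos"][:2]-c;print("jig rel plate",d@[.9957,-.0924],d@[.0924,.9957])
E
```

```text
t: 14.98
tool_pos: [0.5144, 0.0819, 0.0579]
ee_rot: [0.538, -0.529, -0.458, 0.47]
ft_force: [-0.1, -0.2, -3.2]
width: 0.0446
t14.98 p [0.5144 0.0819 0.0579] F [-0.1 -0.2 -3.2] M [ 0.04 -0.2   0.02] w 0.0446 jaw82.0 q6 -1.36
jig rel plate -0.07234627460424277 0.0006414343830702306
```

```bash
python3 -m inch '[[[0,0,-0.3],0.4],[[0,0,-0.3],0],[[0,0,0],0]]'; python3 -m inch '[[[0,0,-0.2],0]]'; python3 -m inch '[[[0,0,-0.2],0]]'; python3 -m inch '[[[0,0,-0.2],0]]'
```

```text
t: 15.23
tool_pos: [0.5141, 0.082, 0.0512]
ee_rot: [0.536, -0.527, -0.46, 0.472]
ft_force: [0.2, 1.1, -3.6]
width: 0.0444
t: 15.32
tool_pos: [0.5144, 0.082, 0.0495]
ee_rot: [0.536, -0.527, -0.46, 0.472]
ft_force: [-0.2, 0.7, -1.9]
width: 0.0441
t: 15.4
tool_pos: [0.5144, 0.082, 0.049]
ee_rot: [0.536, -0.527, -0.46, 0.472]
ft_force: [-16.2, -2.1, 38.8]
width: 0.0442
t: 15.48
tool_pos: [0.5144, 0.082, 0.049]
ee_rot: [0.536, -0.527, -0.46, 0.473]
ft_force: [-15.5, -2.3, 34.5]
width: 0.0445
```

```bash
python3 -m inch '[[[0,0,0],0],[[0,0,0.15],0],[[0.5,-0.05,0],0],[[0.8,-0.07,0],0],[[0.8,-0.07,0],0],[[0.5,-0.05,0],0],[[0,0,0],0],[[0,0,0],0]]'
python3 - <<'E'
from h import *
st()
c=np.array([.5864,.0746]);d=state()["tool_pos"][:2]-c;print("jig rel plate",d@[.9957,-.0924],d@[.0924,.9957]);print(jaw()[1])
E
```

```text
t: 16.15
tool_pos: [0.5446, 0.0793, 0.0515]
ee_rot: [0.535, -0.528, -0.461, 0.472]
ft_force: [0.0, 0.7, -4.3]
width: 0.0445
t16.15 p [0.5446 0.0793 0.0515] F [ 0.   0.7 -4.3] M [ 0.04 -0.18 -0.04] w 0.0445 jaw82.5 q6 -1.38
jig rel plate -0.04205449049571457 0.0008138318623304635
[[0.13, -0.019, -0.991], [0.991, -0.002, 0.131], [-0.005, -1.0, 0.018]]
```

```bash
python3 -m inch '[[[0,-0.08,0],0],[[0,0,-0.15],0],[[0,0,-0.1],0],[[0,0,0],0]]'; python3 -m inch '[[[0.3,-0.03,0],0],[[0.3,-0.03,0],0],[[0,0,0],0]]'; python3 -m inch '[[[0.2,-0.02,0],0]]';  python3 -m inch '[[[0.2,-0.02,0],0]]'
python3 - <<'E'
from h import *
st()
c=np.array([.5864,.0746]);d=state()["tool_pos"][:2]-c;print("jig rel plate",d@[.9957,-.0924],d@[.0924,.9957]);print(jaw()[1])
t=snap("top","t9");snap("wrist","w9");im=t["image"];a=cv2.resize(im[170:280,225:365],None,fx=5,fy=5,interpolation=2);s=snap("scene","s9")["image"]
cv2.imwrite("pics/t9c.png",a[:,:,::-1]);cv2.imwrite("pics/s9c.png",cv2.resize(s[180:320,270:430],None,fx=4,fy=4,interpolation=2)[:,:,::-1])
E
```

```text
t: 16.48
tool_pos: [0.5444, 0.0784, 0.0492]
ee_rot: [0.536, -0.528, -0.461, 0.472]
ft_force: [-0.7, 1.0, -2.6]
width: 0.0444
t: 16.73
tool_pos: [0.5503, 0.0779, 0.0492]
ee_rot: [0.536, -0.528, -0.46, 0.472]
ft_force: [0.7, 0.6, -3.0]
width: 0.0442
t: 16.82
tool_pos: [0.5519, 0.0777, 0.0492]
ee_rot: [0.536, -0.527, -0.46, 0.472]
ft_force: [-2.9, -0.2, 1.4]
width: 0.0444
t: 16.9
tool_pos: [0.5539, 0.0775, 0.0492]
ee_rot: [0.536, -0.527, -0.46, 0.473]
ft_force: [-3.5, 0.7, 0.7]
width: 0.0443
t16.90 p [0.5539 0.0775 0.0492] F [-3.5  0.7  0.7] M [0.16 0.49 0.05] w 0.0443 jaw82.5 q6 -1.38
jig rel plate -0.03266871477156243 -0.00016283592549098616
[[0.13, -0.022, -0.991], [0.991, -0.002, 0.13], [-0.005, -1.0, 0.021]]
```

```bash
python3 -m inch '[[[0.3,-0.03,0],0]]'; python3 -m inch '[[[0.3,-0.03,0],0]]'; python3 -m inch '[[[0.3,-0.03,0],0]]'
python3 - <<'E'
from h import *
st()
c=np.array([.5864,.0746]);d=state()["tool_pos"][:2]-c;print("jig rel plate",d@[.9957,-.0924],d@[.0924,.9957]);print(jaw()[1])
a=cv2.resize(snap("top","t10")["image"][170:280,250:330],None,fx=5,fy=5,interpolation=2);s=snap("scene","s10")["image"]
b=cv2.resize(s[190:300,325:425],None,fx=4,fy=5,interpolation=2)
cv2.imwrite("pics/v10.png",np.hstack([a,b])[:,:,::-1])
E
```

```text
t: 17.13
tool_pos: [0.5558, 0.0773, 0.0493]
ee_rot: [0.537, -0.527, -0.459, 0.473]
ft_force: [-8.6, 0.6, 7.4]
width: 0.0445
t: 17.22
tool_pos: [0.5575, 0.0771, 0.0493]
ee_rot: [0.537, -0.526, -0.458, 0.474]
ft_force: [-12.0, 1.2, 10.9]
width: 0.0447
t: 17.3
tool_pos: [0.5587, 0.077, 0.0495]
ee_rot: [0.539, -0.525, -0.457, 0.475]
ft_force: [-14.4, 1.2, 12.1]
width: 0.0446
t17.30 p [0.5587 0.077  0.0495] F [-14.4   1.2  12.1] M [ 0.48  2.23 -0.01] w 0.0446 jaw82.5 q6 -1.39
jig rel plate -0.02778175706853391 -0.00020145735410620697
[[0.131, -0.032, -0.991], [0.991, -0.002, 0.131], [-0.006, -0.999, 0.031]]
```

View pics/v10.png

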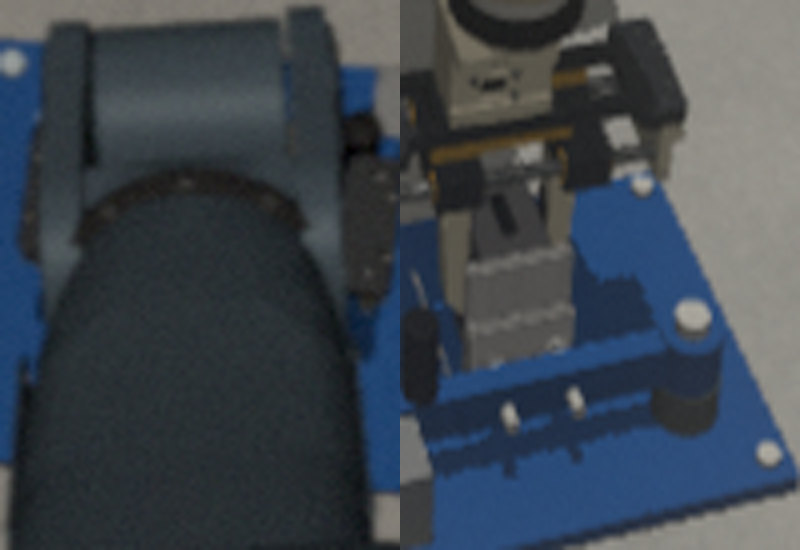

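The scene crop on the right shows the flange behind the plate. The left edges (≈469) and right edges (≈573) coincide and the top edges are parallel. I'll go on pressing, easing off the downward push.

```bash
python3 -m inch '[[[0.3,-0.03,0.05],0]]'; python3 -m inch '[[[0.3,-0.03,0.05],0]]'; python3 -m inch '[[[0.3,-0.03,0.05],0]]'
python3 - <<'E'
from h import *
st()
c=np.array([.5864,.0746]);d=state()["tool_pos"][:2]-c;print("jig rel plate",d@[.9957,-.0924],d@[.0924,.9957]);print(jaw()[1])
E
```

```text
t: 17.48
tool_pos: [0.5599, 0.0769, 0.0497]
ee_rot: [0.54, -0.524, -0.456, 0.476]
ft_force: [-9.5, 1.6, -0.3]
width: 0.0443
t: 17.57
tool_pos: [0.5607, 0.0768, 0.0498]
ee_rot: [0.541, -0.522, -0.455, 0.477]
ft_force: [-11.9, 1.5, 4.2]
width: 0.0443
t: 17.65
tool_pos: [0.5614, 0.0767, 0.05]
ee_rot: [0.542, -0.521, -0.453, 0.479]
ft_force: [-13.2, 1.4, 8.1]
width: 0.0446
t17.65 p [0.5614 0.0767 0.05  ] F [-13.2   1.4   8.1] M [ 0.41  2.13 -0.07] w 0.0446 jaw82.5 q6 -1.39
jig rel plate -0.025109465469981038 -0.00021830260574660533
[[0.131, -0.047, -0.99], [0.991, -0.001, 0.131], [-0.008, -0.999, 0.047]]
```

The tool is pitching under load: the approach vector has tilted about 1.6° and z has risen 0.8 mm. The housing is probably tipping with it. I'll back off, release so it stands flat, regrip lower at plate height, and then press in one row so there is little creep.

```bash
python3 -m inch '[[[-0.6,0.06,0],0],[[-0.6,0.06,0],0],[[-0.2,0.02,0],0],[[0,0,0],0]]'; python3 -c "
from h import *
st();print(jaw()[1])";  python3 -m inch '[[[0,0,0],0],[[0,0,0],0],[[0,0,0],0]]' 6.2; python3 -c "
from h import *
st();print(jaw()[1])"
```

```text
t: 17.98
tool_pos: [0.5474, 0.0783, 0.05]
ee_rot: [0.542, -0.521, -0.454, 0.478]
ft_force: [0.1, -0.1, -3.1]
width: 0.0445
t17.98 p [0.5474 0.0783 0.05  ] F [ 0.1 -0.1 -3.1] M [ 0.04 -0.22  0.02] w 0.0445 jaw82.5 q6 -1.38
[[0.131, -0.045, -0.99], [0.991, -0.001, 0.131], [-0.007, -0.999, 0.044]]
t: 18.23
tool_pos: [0.548, 0.0782, 0.0504]
ee_rot: [0.541, -0.522, -0.454, 0.478]
ft_force: [-0.3, 0.8, -0.3]
width: 0.0595
t18.23 p [0.548  0.0782 0.0504] F [-0.3  0.8 -0.3] M [ 0.06 -0.2   0.  ] w 0.0595 jaw82.5 q6 -1.38
[[0.131, -0.043, -0.99], [0.991, -0.001, 0.131], [-0.007, -0.999, 0.043]]
```

```bash
python3 -m inch '[[[0,0,-0.6],0],[[0,0,-0.7],0],[[0,0,-0.5],0],[[0,0,0],0]]';  python3 -c "
from h import *
st();print(jaw()[1])"; python3 -m inch '[[[0,0,0],0],[[0,0,0],0],[[0,0,0],0],[[0,0,0],0],[[0,0,0],0],[[0,0,0],0]]' 3.5
python3 - <<'E'
from h import *
st();print(jaw()[1])
c=np.array([.5864,.0746]);d=state()["tool_pos"][:2]-c;print("jig rel plate",d@[.9957,-.0924],d@[.0924,.9957])
snap("wrist","w11");snap("scene","s11")
E
```

```text
t: 18.57
tool_pos: [0.5486, 0.0781, 0.0308]
ee_rot: [0.541, -0.522, -0.454, 0.478]
ft_force: [-0.9, 0.4, -0.6]
width: 0.0618
t18.57 p [0.5486 0.0781 0.0308] F [-0.9  0.4 -0.6] M [ 0.03 -0.16 -0.06] w 0.0618 jaw82.5 q6 -1.38
[[0.131, -0.042, -0.991], [0.991, -0.001, 0.131], [-0.007, -0.999, 0.042]]
t: 19.07
tool_pos: [0.5483, 0.0781, 0.03]
ee_rot: [0.541, -0.522, -0.454, 0.478]
ft_force: [0.2, 0.0, -1.8]
width: 0.0441
t19.07 p [0.5483 0.0781 0.03  ] F [ 0.2  0.  -1.8] M [ 0.01 -0.33 -0.01] w 0.0441 jaw82.5 q6 -1.38
[[0.131, -0.044, -0.99], [0.991, -0.001, 0.131], [-0.007, -0.999, 0.043]]
jig rel plate -0.038297335803326636 -3.9911370788243016e-05
```

```bash
python3 -m inch '[[[0.3,-0.03,0],0],[[0,0,0],0]]'; python3 -m inch '[[[1.2,-0.11,0.02],0]]'
python3 - <<'E'
from h import *
for i in range(4):
    st();c=camera("top")
print(jaw()[1])
c=np.array([.5864,.0746]);d=state()["tool_pos"][:2]-c;print("jig rel plate",d@[.9957,-.0924],d@[.0924,.9957])
E
```

```text
t: 19.33
tool_pos: [0.5509, 0.0778, 0.0301]
ee_rot: [0.542, -0.522, -0.454, 0.478]
ft_force: [-0.4, 1.2, -4.1]
width: 0.0442
t: 19.42
tool_pos: [0.5605, 0.0769, 0.0302]
ee_rot: [0.543, -0.52, -0.453, 0.48]
ft_force: [-6.8, 1.3, -4.8]
width: 0.0443
t19.42 p [0.5605 0.0769 0.0302] F [-6.8  1.3 -4.8] M [ 0.26  0.86 -0.06] w 0.0443 jaw82.5 q6 -1.39
t19.47 p [0.5634 0.0766 0.0302] F [-7.8  0.4 -2.8] M [ 0.26  0.81 -0.04] w 0.0441 jaw82.5 q6 -1.39
t19.52 p [0.5628 0.0767 0.03  ] F [-4.8  0.5  3.4] M [ 0.11  0.21 -0.13] w 0.0445 jaw82.5 q6 -1.39
t19.57 p [0.5625 0.0767 0.03  ] F [-4.7  0.7  0.8] M [ 0.16  0.46 -0.14] w 0.0439 jaw82.5 q6 -1.39
[[0.131, -0.046, -0.99], [0.991, -0.001, 0.131], [-0.007, -0.999, 0.045]]
jig rel plate -0.024181811471652763 -8.20029496296295e-05
```

```bash
python3 -m inch '[[[0.42,-0.04,0],0]]'
python3 - <<'E'
from h import *
for i in range(5):
    camera("top");st()
print(jaw()[1])
c=np.array([.5864,.0746]);d=state()["tool_pos"][:2]-c;print("jig rel plate",d@[.9957,-.0924],d@[.0924,.9957])
E
```

```text
t: 19.7
tool_pos: [0.5644, 0.0765, 0.0301]
ee_rot: [0.543, -0.52, -0.452, 0.48]
ft_force: [-15.5, 1.3, 13.4]
width: 0.0444
t19.75 p [0.565  0.0764 0.0301] F [-12.3   1.4   6.4] M [ 0.37  1.52 -0.02] w 0.0442 jaw82.5 q6 -1.39
t19.80 p [0.5649 0.0765 0.0301] F [-10.3   0.1   6.8] M [ 0.28  1.33 -0.01] w 0.0439 jaw82.5 q6 -1.39
t19.85 p [0.5649 0.0765 0.0301] F [-8.9  0.8  6.9] M [0.29 1.27 0.  ] w 0.044 jaw82.5 q6 -1.39
t19.90 p [0.5649 0.0765 0.0301] F [-10.4   0.3   5.6] M [ 0.28  1.2  -0.05] w 0.0442 jaw82.5 q6 -1.39
t19.95 p [0.5649 0.0765 0.0301] F [-9.5  0.7  5.8] M [ 0.27  1.22 -0.09] w 0.044 jaw82.5 q6 -1.39
[[0.131, -0.049, -0.99], [0.991, -0.001, 0.131], [-0.008, -0.999, 0.048]]
jig rel plate -0.021568629556968043 -0.00010137634859686601
```

Run:
```python
from h import *
im=snap("scene","s12")["image"];a=cv2.imread("pics/scene0.png")[:,:,::-1];
for n,b in[("jar",(170,215,200,245)),("tape",(225,290,275,345)),("driver",(430,190,495,245))]:
    x0,y0,x1,y1=b;print(n,np.abs(im[y0:y1,x0:x1].astype(int)-a[y0:y1,x0:x1]).mean())
st()
from station import close_job
print(close_job())
```

```text
jar 7.756666666666667
tape 4.614181818181819
driver 5.26974358974359
t20.00 p [0.5649 0.0765 0.0301] F [-10.3   0.7   5.6] M [ 0.27  1.22 -0.1 ] w 0.0439 jaw82.5 q6 -1.39
the job is handed in; nothing more can be done
None
```

The stop arm is across on its dead stop, and the grey housing stands on the base plate, pressed into the sprung plate. I handed the job in at 20.0 s with the gripper still holding it.

**Stop arm:** my first grip on the knob slipped, so I caged it loosely with the fingers and swung it across. Pushing further met a hard stop at about 33 N.

**Pressing:** on the first press the tool pitched about 1.6° and the housing probably tipped with it. I backed off, let it stand flat, gripped again lower down and pressed in two moves.

**Last checks:**
- **Force:** the wrist reads about 10 N along the press direction, with a downward push of about 6 N as well.
- **Plate travel:** I work it out at about 10.5 mm, give or take 1.5 mm. It was not measured directly.
- **Centring:** about 0.1 mm by arithmetic from my camera measurements, which are good to about 2 mm. The flange and plate edges coincided in the scene picture from the first press.
- **Flatness:** the tool pitched about 0.3° more during the final press, so the flange may be off by that much. The tool itself leans about 2.8°. I had no picture views left to check the final flatness by eye.
- **Bystanders:** the picture areas around the jar, tape roll and screwdriver changed only slightly from the start (mean difference 5–8 grey levels), and I saw no sign that they moved. I did not deliberately touch any of them or the yellow look-alikes.

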